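Wipe the cell test bed clear and roll the cell home

ROBOT

A 6-joint arm with a two-finger parallel gripper is mounted at the origin on a cart in front of the work surface, level with it; the furniture and walls round the work are solid. World frame = base frame: x ahead of the robot, y to its left, z up, the work surface at z = 0. Lengths are in m, angles in rad, forces in N, time in s.
With the tool pointing down it reaches from about 0.35 to 0.8 m from the base axis. Payload 7.3 kg.
Tool frame: the origin (TCP) lies on the mounting face of the last link; the fingertips stand 173 mm ahead of it and the grasp point (between the pads) lies 155 mm ahead of it; z points along the fingers, y is the line along which they close (so a half turn about z gives the same grasp; the last joint's range is limited). The gripper opens to 85 mm and grips with 20 to 120 N. Pads are 22 mm wide; open, the fingers measure 114 mm over their backs; the gripper's body (76 mm by 85 mm) begins 54 mm behind the grasp point. The pads swing forward as they close: fully open they stand 13 mm farther back than shut.
Start: joints at [1.086, 0.342, 1.524, -0, 1.275, -0.146], TCP at [0.174, 0.495, 0.405] pointing down, gripper open.
Joint ranges: [-2.53, 2.53], [-0.77, 2.02], [0.04, 2.7], [-1, 4.14], [0.28, 2.66], [-3.11, 3.11]. Speed limits (rad/s): [2.57, 2.57, 3.14, 3.14, 3.14, 3.14].

INTERFACE

Orientations are given as a rotation vector (axis times angle).
In Python, from station import ctrl gives the robot as it stands. Calls block until the motion is done:
- ctrl.movep(position, orientation): joint-space move of the TCP to a pose.
- ctrl.line_to(position, speed=0.15, orientation=None, guard=None): straight line of the TCP; orientation=None keeps the orientation; speed is the mean speed in m/s. With guard (N) it stops when the force on the tool has changed by that much, and returns True; else False.
- ctrl.move_joints(angles): joint-space move.
- ctrl.gripper_to(opening, grip_force=None): finger opening in m; grip_force is the grip in N (None keeps the last); returns when the fingers have stopped.
- ctrl.hold(seconds).
- ctrl.ik(position, orientation): joint angles nearest the present ones, or None.
- ctrl.state(): the state.
- ctrl.capture(name): name is "side" or "top" or "wrist"; returns the picture (480x640x3 uint8, red, green, blue); there is no depth.
- ctrl.camera_params(name): a dict with "camera_matrix" (3x3 intrinsics, pixels), "rvec" (rotation vector, rad) and "tvec" (3), from world to camera coordinates, as OpenCV has them; the wrist camera has in their place "T_tool_cam" (4x4, takes a point from camera to tool coordinates, whose origin is the TCP and whose axes are the flange's). Camera axes: x right, y down, z forward; pixel columns grow to the right and rows downward; lengths in m; the calibration is good to about 2 mm. A picture is of the moment at which its call begins: read the wrist's pose just before it. camera_params takes no time and is no camera call.
A pose or a line that the arm cannot do raises ctrl.IKError and nothing moves.
- ctrl.close_job(): hands the job in; it is judged then, once.
The state is a dict: "clock": time; "q": joint angles; "dq": joint speeds; "tau": joint torques, N m; "tool_pos": TCP position; "orientation": TCP orientation; "force": force on the tool from outside, world axes, zero at the start; "torque": the same for the moment, N m; "width": finger opening in m; "gripper_force": force on a finger pad.
Only numpy, scipy, OpenCV 4.12 (cv2) and the standard library are available. Lean on these libraries where they do the work, as an engineer would, in place of code of your own. Each camera call takes 0.05 s, during which the arm holds its last target. There are 200 camera calls.

TASK

Loose metal bus-bar links are lying on the cell test bed and would short the cell: pick up the red scraper block and wipe all four links over the open edge of the deck into the catch tray, without touching them with the fingers, and stand the scraper upright on the bench again. With the deck cleared, roll the big blue cell along it, without lifting it, between the two white contact posts until it drops into its seat under the sprung red nose. Leave the other things on the bench where they are.

Things in the scene. Friction and masses are not known exactly. Their poses are not given: they have to be found in the camera images.
- bed: cell test bed, fixed: dark flat deck on a grey base, steel catch tray along one side. Origin at the middle of its foot on the bench; x = the way the cell rolls (infeed to seat), +y = towards open edge and tray, z up. Deck top at z = 45 mm, x = -150 (lip 6 mm high, 5 thick) to +163, y = -62 (fence, 12 mm high) to +50 (open edge). Nothing on it rises over 48 mm above the deck.
- bed_tray (a point): middle of the catch tray's floor, at x = 0, y = +80, z = 9 mm in the bed's frame. Inside, the tray runs from x = -132 to +132 and y = +31 (below the overhanging deck) to +127 mm; its rim is at z = 30 mm, 15 mm below the deck, so the blade can run out over it. Links lying up to z = 34 mm between those walls count as in it.
- bed_posts (a point): on the deck midway between the two white contact posts, x = +115, y = -6, z = 45 mm in the bed's frame. Posts (slippery acetal): 34 mm high above the deck, inner faces 80 mm apart (y = -46 and +34), x = +100 to +140. Flared lead-ins 26 mm high reach from them to x = +77 mm, where they stand about 6 mm farther out on each side.
- bed_seat (a point): middle of the seat's floor, x = +115, y = -6, z = 43 mm in the bed's frame, axes as the bed's: a trough across the deck, 2 mm deep, from x = +106.5 to +131 mm, closed by a white stop 26 mm high with its face at x = +131. A seated cell has its axis 16 mm above this point, along the bed's y.
- hold_down (a joint): sprung finger with a red nose over the seat, hinged beyond the stop. 0 = at rest (nose 28.5 mm above the deck); grows as the nose rises (rad, to 0.5). A cell pushed in raises it to 0.07 to 0.1; then the nose holds the cell down in the seat and it reads about 0.04. It presses with 1 to 2 N; about 2 to 6 N of push carry the cell past it.
- cell: loose blue cylindrical cell with a white band, 32 mm diameter, 65 mm long, about 140 g, lying on the infeed end of the deck with its axis (its x) along the bed's y; origin at its middle, 16 mm above the deck. It rolls freely along the bed's x; its y and z axes turn as it rolls.
- scraper: loose red scraper block with a black rubber foot, about 160 g, standing on the bench left or right of the bed. Origin in the middle of its underside, z up; it wipes along its x (either way), blade along y. Foot 18 mm thick, 84 long (y); body 26 mm thick up to 36 mm height; above it a grip 22 mm thick (x), 60 mm long (y), from 36 to 78 mm height, to be pinched across x.
- link_a: loose flat copper bus-bar link lying on the deck, 66 x 15 x 4 mm with a hole near each end, about 34 g; origin in the middle of its underside, x along its length, z up. Any of the four places on the deck can be its start.
- link_b: loose flat silver-grey bus-bar link lying on the deck, 60 x 16 x 4 mm with a hole near each end, about 34 g; origin in the middle of its underside, x along its length, z up. Any of the four places on the deck can be its start.
- link_c: loose flat copper bus-bar link lying on the deck, 66 x 15 x 4 mm with a hole near each end, about 34 g; origin in the middle of its underside, x along its length, z up. Any of the four places on the deck can be its start.
- link_d: loose flat silver-grey bus-bar link lying on the deck, 60 x 16 x 4 mm with a hole near each end, about 34 g; origin in the middle of its underside, x along its length, z up. Any of the four places on the deck can be its start.
- test_jig: fixed furniture to keep clear of: orange test jig with an acrylic plate 150 mm up, on the left behind the front strip of the bench, x = 0.51 to 0.84, y = 0.14 to 0.52 m, up to 0.32 m high (front part 0.16 m); origin at the bench. To its right, behind the test bed, stacks of green boards with their front at x = 0.61 m, up to 0.14 m high in the front row.
- solder_reel: bystander: solder reel with blue flanges standing on end, 62 mm across, 45 mm high; origin in the middle of its underside
- tape_roll: bystander: white tape roll lying flat, 70 mm across, 24 mm high; origin in the middle of its underside
- pink_cell: bystander: slim pink cell standing on end beyond the infeed end of the bed, 18 mm across, 66 mm high; origin in the middle of its underside
- green_cell: bystander: slim green cell standing on end beyond the infeed end of the bed, 18 mm across, 66 mm high; origin in the middle of its underside
- meter: bystander: yellow hand multimeter lying flat, 152 x 99 x 44 mm; origin in the middle of its underside
- cutters: bystander: blue-handled cutters lying flat, 155 x 74 x 12 mm; origin in the middle of its underside
Not all that is in view belongs to the job. Of the things that look like the cell, the larger one is meant.

How it is judged:
On the way, in this order (a step that is already met when the one before it is completed fails the run):
1. all four links lie in the catch tray (z of each of link_a, link_b, link_c, link_d in the frame of bed below 0.034 m and y of link_a in the frame of bed between 0.03 and 0.128 m and x of link_a in the frame of bed between -0.134 and 0.134 m and y of link_b in the frame of bed between 0.03 and 0.128 m and x of link_b in the frame of bed between -0.134 and 0.134 m and y of link_c in the frame of bed between 0.03 and 0.128 m and x of link_c in the frame of bed between -0.134 and 0.134 m and y of link_d in the frame of bed between 0.03 and 0.128 m and x of link_d in the frame of bed between -0.134 and 0.134 m), for 0.2 s.
2. the blue cell lies in its seat under the hold-down nose (x of cell in the frame of bed_seat between -0.004 and 0.004 m and y of cell in the frame of bed_seat between -0.009 and 0.009 m and z of cell in the frame of bed_seat below 0.0172 m and angle between the x axis of cell and the y axis of bed, either way round below 0.09 rad and value of joint hold_down above 0.02 rad), for 0.2 s.
At the end, for the whole second after the job is handed in: All links lie in the tray, below its rim. The blue cell is down in its seat: within 4 mm along the bed, 9 mm across, 0.09 rad of square, the nose raised by it (over 0.02 rad). The scraper stands on the bench, tilted under 0.08 rad. All at rest (all of step 1 and all of step 2 and height (world z) of scraper below 0.0025 m and angle between scraper's own z axis and vertical below 0.08 rad and linear speed of each of link_a, link_b, link_c, link_d, cell, scraper below 0.02 m/s); the robot touches nothing.
It fails at once if a link is touched with the fingers (contact force between the fingers and link_a above 0.5 N or contact force between the fingers and link_b above 0.5 N or contact force between the fingers and link_c above 0.5 N or contact force between the fingers and link_d above 0.5 N).
It fails at once if the blue cell is lifted more than 12 mm off the deck (z of cell in the frame of bed above 0.073 m).
It fails at once if the blue cell rolls off the deck (height (world z) of cell below 0.045 m).
It fails at once if a link leaves the bed and its tray for the bench ((y of link_a in the frame of bed above 0.15 m or y of link_a in the frame of bed below -0.08 m or x of link_a in the frame of bed above 0.17 m or x of link_a in the frame of bed below -0.17 m) or (y of link_b in the frame of bed above 0.15 m or y of link_b in the frame of bed below -0.08 m or x of link_b in the frame of bed above 0.17 m or x of link_b in the frame of bed below -0.17 m) or (y of link_c in the frame of bed above 0.15 m or y of link_c in the frame of bed below -0.08 m or x of link_c in the frame of bed above 0.17 m or x of link_c in the frame of bed below -0.17 m) or (y of link_d in the frame of bed above 0.15 m or y of link_d in the frame of bed below -0.08 m or x of link_d in the frame of bed above 0.17 m or x of link_d in the frame of bed below -0.17 m)).
It fails at once if a bystander (solder reel, tape roll, pink or green cell, multimeter, cutters) is moved more than 30 mm or knocked over (distance of any of solder_reel, tape_roll, pink_cell, green_cell, meter, cutters from where it was at the start of the episode above 0.03 m or angle between any of pink_cell, green_cell, solder_reel's own z axis and vertical above 0.5 rad).
It also fails if it takes over 72 s, if anything falls off the work surface, if the arm or the gripper's body presses on something with over 40 N, if the wrist force passes 120 N, or if a joint passes its speed limit or range.

## Working session

There is one attempt and no reset: what is moved stays moved. The work goes in short steps, each a Python script; the robot and the scene stay as the last script left them, time stands still between calls to the robot, and variables do not carry over. Pictures are saved under pics/ and viewed, at most 10 in all, crops included, and the job is handed in when it is done.

```bash
mkdir -p pics; ls; python3 - <<'E'
from station import ctrl
import cv2
for n in ("top","side"):
    im=ctrl.capture(n); cv2.imwrite(f"pics/{n}0.png",im[:,:,::-1])
    print(n,ctrl.camera_params(n))
print(ctrl.camera_params("wrist")); print(ctrl.state())
E
```

```text
pics
top {'camera_matrix': array([[600.76970779,   0.        , 318.93180748],
       [  0.        , 600.76970779, 233.45857736],
       [  0.        ,   0.        ,   1.        ]]), 'rvec': array([ 2.16953281, -2.17919896,  0.12792959]), 'tvec': array([-0.0402685 ,  0.54282839,  1.7956445 ])}
side {'camera_matrix': array([[471.89290223,   0.        , 328.70200818],
       [  0.        , 471.89290223, 236.31381163],
       [  0.        ,   0.        ,   1.        ]]), 'rvec': array([ 0.0927798 , -2.80151688,  1.35033485]), 'tvec': array([0.5335539 , 0.12864171, 1.35345526])}
{'camera_matrix': array([[421.46448089,   0.        , 318.81175496],
       [  0.        , 421.46448089, 246.15633518],
       [  0.        ,   0.        ,   1.        ]]), 'T_tool_cam': array([[ 7.46081307e-04, -9.61816014e-01, -2.73695815e-01,
         6.89161180e-02],
       [ 9.99999634e-01,  6.03236332e-04,  6.06069446e-04,
         9.58065817e-04],
       [-4.17824039e-04, -2.73696167e-01,  9.61816112e-01,
         3.06024519e-02],
       [ 0.00000000e+00,  0.00000000e+00,  0.00000000e+00,
         1.00000000e+00]])}
{'clock': 0.1, 'q': array([ 1.08601510e+00,  3.42650193e-01,  1.52492718e+00, -2.10376810e-05,
        1.27539857e+00, -1.45981338e-01]), 'dq': array([-0.00175723, -0.00107841, -0.00271109,  0.00017543, -0.00120669,
       -0.00107865]), 'tau': array([ 2.29383877e-03, -4.34445584e+01, -2.46489751e+01, -8.29649343e-05,
        4.75554611e-03, -3.22523064e-06]), 'tool_pos': array([0.17440136, 0.49505611, 0.40409479]), 'orientation': array([-5.29565240e-01, -3.09622112e+00,  2.07523079e-03]), 'force': array([ 0.77485274,  0.1911179 , -0.17610127]), 'torque': array([ 0.01227874,  0.02645403, -0.00700702]), 'gripper_force': 0.0, 'width': 0.08566645669828274}
```

View pics/top0.png

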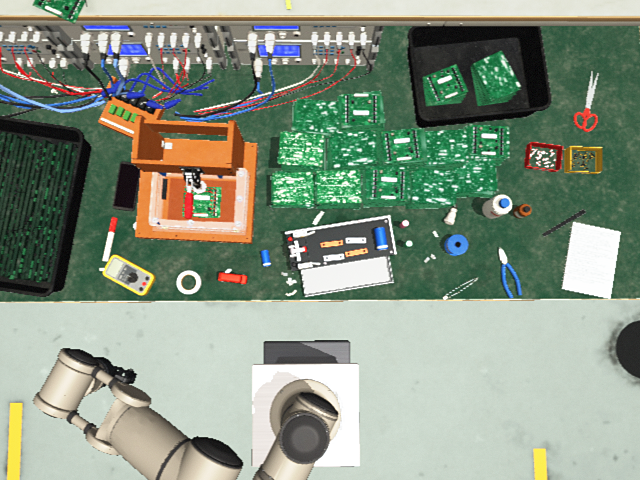

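View pics/side0.png

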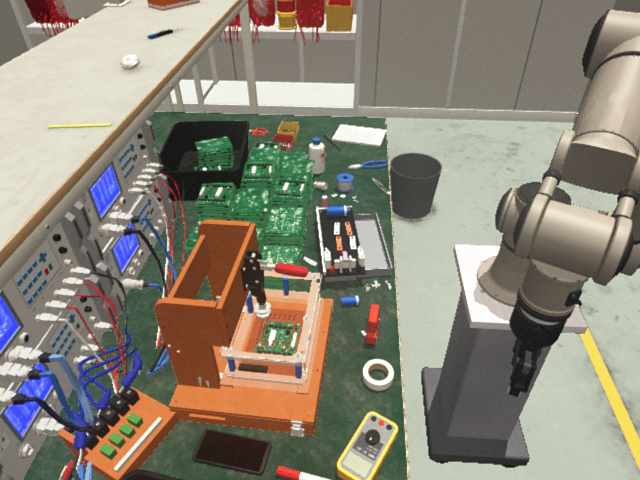

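Top view: bed at about (340,255), tray towards the robot, so bed x runs to world +y. Candidates for the cell: the large blue cylinder on the deck at (380,238), the small blue one on the bench at (266,257), and the blue reel at (456,244). I choose (380,238). Candidates for the scraper: the red block at (232,277), and the red marker at (109,238). I choose (232,277). Next I'll check both close up with the wrist camera.

```bash
cat > h.py <<'E'
from station import ctrl
import numpy as np, cv2
from scipy.spatial.transform import Rotation as R
def down(yaw):
    "tool down; tool x axis at world angle yaw"
    c,s=np.cos(yaw),np.sin(yaw)
    return R.from_matrix(np.array([[c,s,0],[s,-c,0],[0,0,-1.]])).as_rotvec()
def cam(name,st=None):
    p=ctrl.camera_params(name); K=p["camera_matrix"]
    if name=="wrist":
        T=np.eye(4);T[:3,:3]=R.from_rotvec(st["orientation"]).as_matrix();T[:3,3]=st["tool_pos"]
        M=T@p["T_tool_cam"]; return K,M[:3,:3],M[:3,3]
    Rc=R.from_rotvec(p["rvec"]).as_matrix().T
    return K,Rc,-Rc@p["tvec"]
def ray(c,uv,z):
    K,Rw,o=c; d=Rw@np.linalg.solve(K,[uv[0],uv[1],1]); return o+d*(z-o[2])/d[2]
def proj(c,P):
    K,Rw,o=c; q=(np.atleast_2d(P)-o)@Rw@K.T; return q[:,:2]/q[:,2:]
def snap(tag):
    st=ctrl.state(); im=ctrl.capture("wrist"); cv2.imwrite(f"pics/{tag}.png",im[:,:,::-1])
    np.savez(f"pics/{tag}.npz",orientation=st["orientation"],tool_pos=st["tool_pos"]); return st,im
E
python3 - <<'E'
from h import *
c=cam("top")
for n,uv,z in [("cell",(380,238),.06),("scr",(232,277),.07),("posts",(295,250),.06),("bed",(340,255),.04)]: print(n,ray(c,uv,z))
b=ray(c,(340,255),.04)
# camera over the bed: tool x towards -x or +x
for yaw in (0,np.pi):
    for h in (.45,.5,.4):
        off=.069+.1
        p=[b[0]-np.cos(yaw)*-.03,b[1],h]
        q=ctrl.ik(p,down(yaw)); print(yaw,h,p,q)
for yaw in (np.pi/2,-np.pi/2):
    print(yaw,ctrl.ik([.43,.23,.3],down(yaw)))
E
```

```text
cell [ 0.52504515 -0.22450411  0.06      ]
scr [0.41061088 0.21407176 0.07      ]
posts [0.49017305 0.02917808 0.06      ]
bed [ 0.47607576 -0.1055519   0.04      ]
0 0.45 [np.float64(0.5060757617874652), np.float64(-0.10555189762836326), 0.45] [-3.53950233e-01  2.95110922e-01  1.46503403e+00 -4.44089210e-16
  1.38144770e+00  1.21684609e+00]
0 0.5 [np.float64(0.5060757617874652), np.float64(-0.10555189762836326), 0.5] [-3.53950233e-01  2.70812619e-01  1.36363339e+00 -4.44089210e-16
  1.50714665e+00  1.21684609e+00]
0 0.4 [np.float64(0.5060757617874652), np.float64(-0.10555189762836326), 0.4] [-3.53950233e-01  3.31227179e-01  1.55360726e+00 -4.44089210e-16
  1.25675822e+00  1.21684609e+00]
3.141592653589793 0.45 [np.float64(0.4460757617874651), np.float64(-0.10555189762836326), 0.45] [-0.3998001   0.18374878  1.61332502  0.          1.34451886 -1.97059643]
3.141592653589793 0.5 [np.float64(0.4460757617874651), np.float64(-0.10555189762836326), 0.5] [-0.3998001   0.15596144  1.51132911  0.          1.47430211 -1.97059643]
3.141592653589793 0.4 [np.float64(0.4460757617874651), np.float64(-0.10555189762836326), 0.4] [-0.3998001   0.22434418  1.70371641  0.          1.21353206 -1.97059643]
1.5707963267948966 [ 3.33844909e-01  3.90976806e-01  1.77316525e+00 -4.44089210e-16
  9.77450601e-01  3.33844909e-01]
-1.5707963267948966 [ 3.33844909e-01  3.90976806e-01  1.77316525e+00 -4.44089210e-16
  9.77450601e-01 -2.80774774e+00]
```

```bash
python3 - <<'E'
from h import *
ctrl.movep([.41,.22,.40],down(np.pi/2)); s1,i1=snap("scr")
ctrl.movep([.49,-.105,.45],down(0)); s2,i2=snap("bed")
print(s1["tool_pos"],s2["tool_pos"],s2["clock"])
E
```

```text
[0.40972058 0.2206042  0.4000389 ] [ 0.49004904 -0.10398566  0.4498133 ] 2.7833
```

View pics/bed.png

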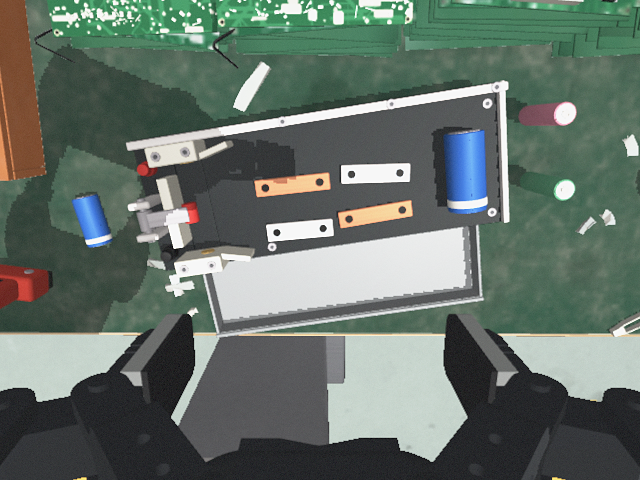

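View pics/scr.png

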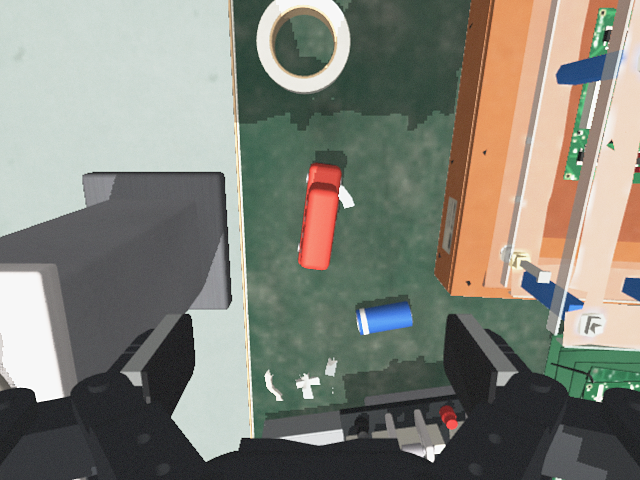

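```bash
cat >> h.py <<'E'
def rz(a): return np.array([[np.cos(a),-np.sin(a),0],[np.sin(a),np.cos(a),0],[0,0,1.]])
def tf(pose,P): return np.atleast_2d(P)@rz(pose[2]).T+[pose[0],pose[1],0]
def load(tag): z=np.load(f"pics/{tag}.npz"); return cam("wrist",z),cv2.imread(f"pics/{tag}.png")
def poly(im,c,pose,P,s,o,col):
    q=((proj(c,tf(pose,P))-o)*s).astype(np.int32); cv2.polylines(im,[q],True,col,1,cv2.LINE_AA)
def rect(x0,x1,y0,y1,z): return np.array([[x0,y0,z],[x1,y0,z],[x1,y1,z],[x0,y1,z]])
E
cat > fit.py <<'E'
from h import *
from scipy.optimize import least_squares
c,im=load("bed")
M=np.array([[-132,127,30],[132,127,30],[-152.5,50,51],[-152.5,-64,57]])/1e3
uv=np.array([[479,298],[219,333],[507,222],[502,85]])
r=least_squares(lambda p:(proj(c,tf(p,M))-uv).ravel(),[.52,-.1,1.57]); B=r.x
print("bed",B,r.fun.reshape(-1,2).round(1))
cs,ims=load("scr")
G=rect(-.011,.011,-.03,.03,.078)
# image: up=+y
uvs=np.array([[300,268],[329,270],[340,187],[308,186]])
G2=np.array([[-.011,-.03,.078],[.011,-.03,.078],[.011,.03,.078],[-.011,.03,.078]])
r=least_squares(lambda p:(proj(cs,tf(p,G2))-uvs).ravel(),[.41,.21,0]); S=r.x
print("scr",S,r.fun.reshape(-1,2).round(1))
np.savez("fit.npz",B=B,S=S)
o=np.array([110,70]);s=2;v=cv2.resize(im[70:340,110:510],None,fx=2,fy=2,interpolation=cv2.INTER_CUBIC)
for P,col in [(rect(-.15,.163,-.062,.05,.045),(0,255,255)),(rect(-.132,.132,.05,.127,.03),(0,255,0)),(rect(.1,.14,.034,.0345,.079),(255,0,255)),(rect(.1,.14,-.046,-.0465,.079),(255,0,255)),(rect(.1065,.131,-.04,.03,.045),(255,255,0))]:
    poly(v,c,B,P/1.,s,o,col)
o2=np.array([260,140]);w=cv2.resize(ims[140:290,260:460],None,fx=1.8,fy=1.8)[:,:250]
poly(w,cs,S,rect(-.011,.011,-.03,.03,.078),1.8,o2,(0,255,255));poly(w,cs,S,rect(-.013,.013,-.042,.042,.036),1.8,o2,(0,255,0))
out=np.zeros((540+0,800,3),np.uint8);out[:540]=v;out=out[:540];
cv2.imwrite("pics/ov.png",out);cv2.imwrite("pics/ovs.png",w)
for n,p in [("a",(292,185)),("b",(375,173)),("c",(299,230)),("d",(375,213))]:
    P=ray(c,p,.049);print(n,((P-[B[0],B[1],0])@rz(B[2])).round(4))
for z,p in [(.061,(448,133)),(.061,(446,208)),(.061,(485,132)),(.061,(487,210))]:
    P=ray(c,p,z);print("cell",((P-[B[0],B[1],0])@rz(B[2])).round(4))
E
python3 fit.py
```

```text
bed [ 0.50321944 -0.11120958  1.7343742 ] [[-0.1 -2.8]
 [ 0.2  0.5]
 [-1.4 -0.3]
 [ 1.2  1.9]]
scr [ 0.4091452   0.22080645 -0.10218447] [[-0.2 -0.9]
 [ 0.8  0.1]
 [-0.5  1.5]
 [-0.1 -0.8]]
a [ 0.0303 -0.0124  0.049 ]
b [-0.0429 -0.0111  0.049 ]
c [0.0312 0.0286 0.049 ]
d [-0.0385  0.024   0.049 ]
cell [-0.1047 -0.0354  0.061 ]
cell [-0.0982  0.0268  0.061 ]
cell [-0.1347 -0.0313  0.061 ]
cell [-0.1329  0.0341  0.061 ]
```

View pics/ov.png

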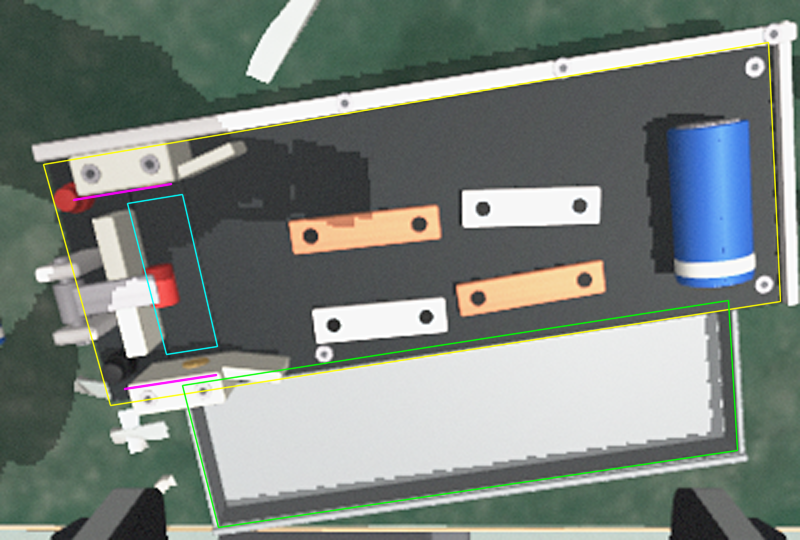

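View pics/ovs.png

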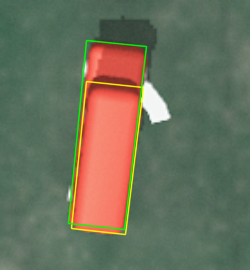

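The fits agree to about 1–2 mm. In the bed view the large cell with the white band is at (465,170). The links are at (292,185), (375,173), (299,230) and (375,213). The scraper grip top is at about (320,227) in its own view. Next: grasp the scraper, then wipe in two passes.

```bash
cat > wipe.py <<'E'
from h import *
f=np.load("fit.npz");B,S=f["B"],f["S"]; G=.060+.155
oS=down(S[2]+np.pi/2); oB=down(B[2])
def sp(x,y,z): return tf(B,[x,y,0])[0]+[0,0,z+G]
ctrl.movep([S[0],S[1],.34],oS)
ctrl.line_to([S[0],S[1],G],speed=.15)
ctrl.gripper_to(0.0,60); w=ctrl.state()["width"]; print("width",w)
if not .015<w<.03: raise SystemExit
ctrl.line_to([S[0],S[1],G+.125],speed=.2); print("held",ctrl.state()["width"],ctrl.state()["force"])
for x in (-.045,.029):
    ctrl.line_to(sp(x,-.038,.115),speed=.25,orientation=oB)
    if ctrl.line_to(sp(x,-.038,.0463),speed=.1,guard=12): print("hit",ctrl.state()["tool_pos"],sp(x,-.038,.0463)); break
    ctrl.line_to(sp(x,.078,.0463),speed=.1); print("wiped",ctrl.state()["force"])
    ctrl.line_to(sp(x,.078,.115),speed=.2)
print(ctrl.state()["clock"],ctrl.state()["width"]); 
c=ctrl.capture("side");cv2.imwrite("pics/side1.png",c[180:310,280:420,::-1].repeat(4,0).repeat(4,1))
E
python3 wipe.py
```

```text
width 0.02142697766005676
held 0.02121283198659495 [ 0.16890639 -0.12659419 -1.65608248]
hit [ 0.54756621 -0.14885096  0.26035511] [ 0.54804039 -0.1494206   0.2613    ]
8.9417 0.021206415882694254
```

View pics/side1.png

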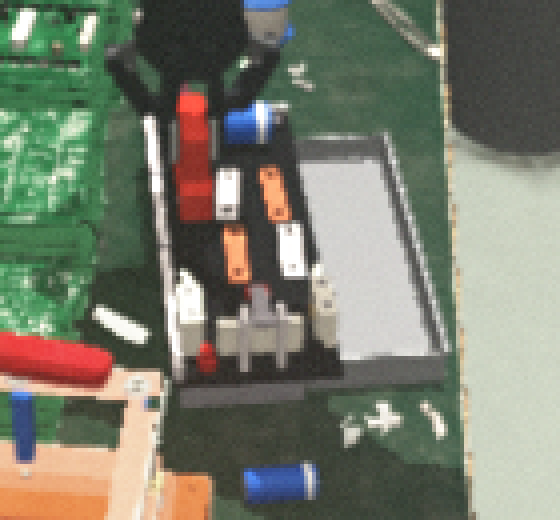

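The side crop shows the scraper standing on the deck behind the links, clear of the cell. The guard tripped right at deck height, so I'll ease off 1 mm and wipe.

```bash
cat > wipe2.py <<'E'
from h import *
f=np.load("fit.npz");B,S=f["B"],f["S"]; G=.060+.155
oB=down(B[2])
def sp(x,y,z): return tf(B,[x,y,0])[0]+[0,0,z+G]
st=ctrl.state();print("now",st["force"],st["tool_pos"])
zc=.0468
for x in (-.045,.029):
    if x>0:
        ctrl.line_to(sp(x,-.038,.115),speed=.25,orientation=oB)
    ctrl.line_to(sp(x,-.038,zc),speed=.1,orientation=oB)
    ctrl.hold(.2); st=ctrl.state(); print("down",st["force"],st["tool_pos"]-sp(x,-.038,zc))
    ctrl.line_to(sp(x,.02,zc),speed=.1); print("mid",ctrl.state()["force"],ctrl.state()["tool_pos"][2]-G)
    ctrl.line_to(sp(x,.078,zc),speed=.1); print("wiped",ctrl.state()["force"])
    ctrl.line_to(sp(x,.078,.115),speed=.2)
print(ctrl.state()["clock"],ctrl.state()["width"])
c=ctrl.capture("side");cv2.imwrite("pics/side2.png",c[180:310,280:420,::-1].repeat(4,0).repeat(4,1))
E
python3 wipe2.py
```

```text
now [-0.71949791  0.43014729  5.02358121] [ 0.54754926 -0.14885392  0.26034002]
down [-0.07570296 -0.20529035 -1.24134018] [-9.43174098e-05  4.02614389e-05 -3.03684203e-04]
mid [ 0.30953742  0.26657927 -0.96043196] 0.04700466455985744
wiped [-0.08763419 -0.16650943 -1.30736679]
down [ 0.19248673 -0.36361477 -1.7073856 ] [ 1.16395177e-04 -2.46276678e-05  5.31436562e-04]
mid [ 0.85072787 -0.01294405 -1.20507882] 0.04703493974113562
wiped [ 0.41616153 -0.97909125 -1.27402207]
15.0917 0.02119321257930606
```

View pics/side2.png

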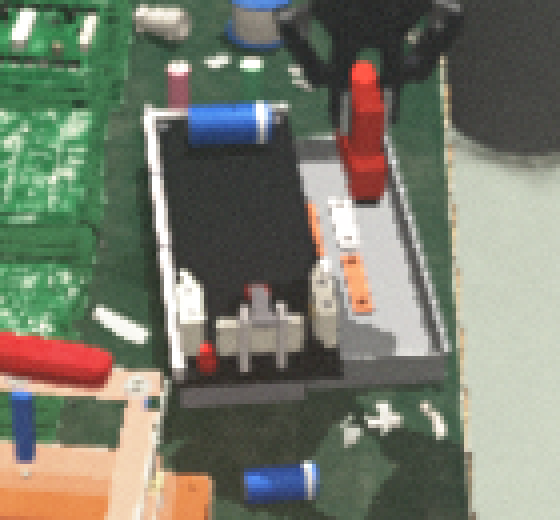

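The deck is clear in the side view, with three links visible in the tray at (315,230), (345,222) and (357,283). I'll put the scraper back, then look into the tray from the robot's side.

```bash
python3 - <<'E'
from h import *
f=np.load("fit.npz");B,S=f["B"],f["S"]; G=.215; oS=down(S[2]+np.pi/2)
ctrl.line_to([S[0],S[1],G+.115],speed=.25,orientation=oS)
ctrl.line_to([S[0],S[1],G+.006],speed=.15)
print("touch",ctrl.line_to([S[0],S[1],G-.0015],speed=.03,guard=6),ctrl.state()["tool_pos"][2]-G)
ctrl.gripper_to(.075); ctrl.line_to([S[0],S[1],.37],speed=.2)
ctrl.movep([.43,-.105,.45],down(np.pi)) ; snap("bed2"); print(ctrl.state()["clock"])
E
```

```text
touch True 0.00023751917792930177
21.325
```

View pics/bed2.png

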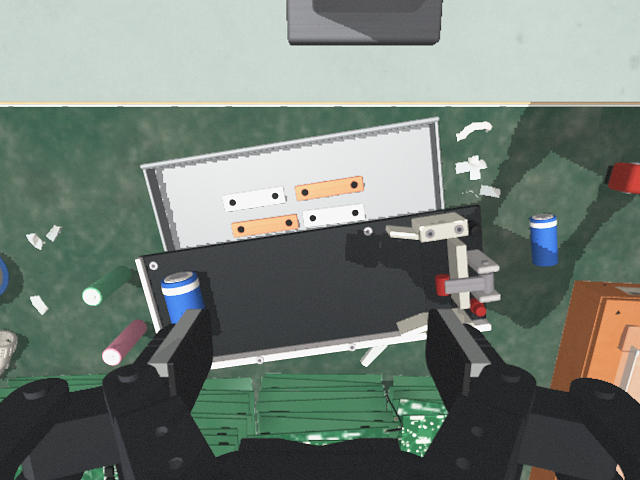

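All four links lie flat in the tray, at (254,199), (330,187), (265,225) and (335,215). The cell is untouched. Next I'll roll it with the two half-open fingertips.

```bash
cat > push.py <<'E'
from h import *
B=np.load("fit.npz")["B"]; o=down(B[2])
c,_=load("bed")
for uv in ((563,113),(564,189)): print("bystander",((ray(c,uv,.066)-[B[0],B[1],0])@rz(B[2])).round(3))
def tp(x,y,tip): return tf(B,[x,y,0])[0]+[0,0,tip+.173]
y=-.004
ctrl.gripper_to(.03)
ctrl.movep(tp(-.151,y,.15),o)
if ctrl.line_to(tp(-.151,y,.0535),speed=.08,guard=5): print("hit",ctrl.state()["tool_pos"],ctrl.state()["force"]); ctrl.line_to(tp(-.151,y,.12)); raise SystemExit
ctrl.hold(.1)
ctrl.line_to(tp(.045,y,.0535),speed=.05); print(ctrl.state()["force"],ctrl.state()["clock"])
im=ctrl.capture("side"); snap("mid")
g=ctrl.line_to(tp(.0885,y,.0535),speed=.03,guard=12); st=ctrl.state()
print(g,st["force"],((st["tool_pos"]-[B[0],B[1],0])@rz(B[2])).round(4),st["clock"])
im2=ctrl.capture("side"); cv2.imwrite("pics/push.png",np.hstack([i[190:290,300:400,::-1].repeat(4,0).repeat(4,1) for i in (im,im2)]))
E
python3 push.py
```

```text
bystander [-0.197 -0.035  0.066]
bystander [-0.197  0.027  0.066]
[ 0.05753384 -0.14705701 -0.14029062] 28.4833
True [ 0.44426053 -2.41406896  2.06583831] [ 0.0867 -0.0042  0.2268] 29.9167
```

View pics/push.png

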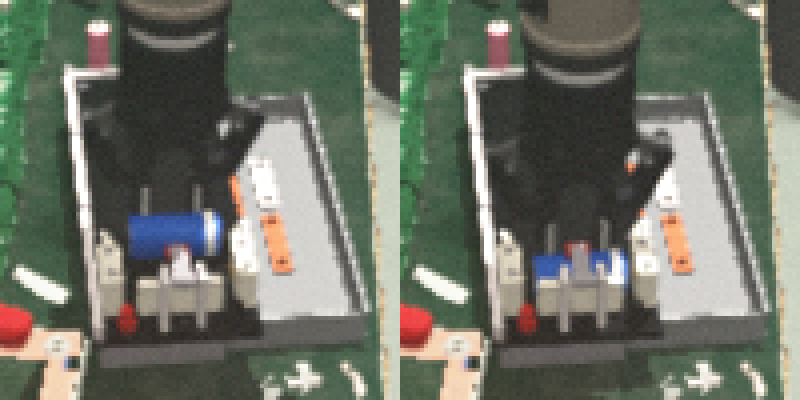

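In the left half the cell is square at the lead-ins. In the right half it is in against the stop under the nose, at about (580,268). I've used all 10 views, so I'll press once more and then check the seat numerically from a blue mask.

```bash
cat > chk.py <<'E'
from h import *
B=np.load("fit.npz")["B"]; o=down(B[2])
def tp(x,y,tip): return tf(B,[x,y,0])[0]+[0,0,tip+.173]
y=-.004
loc=lambda p:((p-[B[0],B[1],0])@rz(B[2])).round(4)
g=ctrl.line_to(tp(.0915,y,.0535),speed=.02,guard=15); st=ctrl.state(); print(g,st["force"],loc(st["tool_pos"]))
ctrl.line_to(tp(.03,y,.0535),speed=.08)
ctrl.line_to(tp(.03,y,.18),speed=.2)
ctrl.movep(tp(.03,y,.28),o)
ctrl.hold(.2); st,im=snap("fin"); c=cam("wrist",st)
hsv=cv2.cvtColor(im,cv2.COLOR_RGB2HSV); m=cv2.inRange(hsv,(105,120,50),(125,255,255))
roi=np.zeros_like(m); cv2.fillPoly(roi,[proj(c,tf(B,rect(.05,.15,-.06,.05,.06))).astype(np.int32)],255)
m&=roi; ys,xs=np.nonzero(m); print("blue px",len(xs))
P=np.array([loc(ray(c,(u,v),.061)) for u,v in zip(xs,ys)])
print("meas x pct",np.percentile(P[:,0],[1,5,50,95,99]).round(4),"y",np.percentile(P[:,1],[1,50,99]).round(4))
for yb in (-.03,-.02,-.01,.0,.01): 
    s=P[abs(P[:,1]-yb)<.003,0]; print("back edge at y",yb,s.min() if len(s) else None)
# expected back edge of silhouette on plane z=.061 for axis at seat
for ax,z in ((.115,.059),(.110,.061),(.105,.061)):
    t=np.linspace(0,2*np.pi,180); Q=tf(B,np.c_[ax+.016*np.cos(t),0*t-.01,z+.016*np.sin(t)])
    E=np.array([loc(ray(c,q,.061)) for q in proj(c,Q)]); print("expected for axis",ax,E[:,0].min().round(4))
print(ctrl.state()["clock"])
E
python3 chk.py
```

```text
True [-0.04649762 -3.14997015  1.29495722] [ 0.0874 -0.0042  0.2268]
blue px 2366
meas x pct [0.0987 0.0995 0.1128 0.1273 0.1288] y [-0.0382 -0.0118  0.0271]
back edge at y -0.03 0.0987
back edge at y -0.02 0.0987
back edge at y -0.01 0.0987
back edge at y 0.0 0.0987
back edge at y 0.01 0.0987
expected for axis 0.115 0.099
expected for axis 0.11 0.094
expected for axis 0.105 0.089
32.575
```

The back edge of the cell is at 98.7 mm, against 99.0 expected when seated. It is square, and its middle is at y = -5.5 mm. Last, a quick check that the scraper stands as it did at the start, then I hand in.

```bash
python3 - <<'E'
from h import *
a=cv2.imread("pics/side0.png")[:,:,::-1]; b=ctrl.capture("side")
for i in (a,b):
    r=i[295:350,355:395].astype(int); m=(r[...,0]>130)&(r[...,1]<90); ys,xs=np.nonzero(m); print(len(xs),xs.mean()+355,ys.mean()+295,xs.min(),xs.max(),ys.min(),ys.max())
    ok=len(xs)
if ok>100: print(ctrl.close_job())
E
```

```text
284 372.25704225352115 325.98943661971833 11 24 9 47
292 372.0650684931507 326.10616438356163 11 23 9 48
the job is handed in; nothing more can be done
None
```

The job is handed in at about 33 s of the 72 s allowed: all four links are in the catch tray, the blue cell measures as seated (x within about 0.5 mm, square) under the nose, and the scraper stands upright in its old place; I did not read the hold-down joint directly.

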